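# Hang the green palm sander on the spring balancer

### The arm

A 6-joint arm with a two-finger parallel gripper is mounted at the origin on the work surface. World frame = base frame: x ahead of the robot, y to its left, z up, the work surface at z = 0. Lengths are in mm, angles in rad, forces in N, time in s.
With the tool pointing down it reaches from about 275 to 850 mm from the base axis. Payload 5.2 kg.
Tool frame: the origin (TCP) lies on the centre line of the jaws, within the pads' length; the fingertips stand 11 mm ahead of it and the grasp point (between the pads) lies 8 mm behind it; z points along the fingers, y is the line along which they close (so a half turn about z gives the same grasp; the last joint's range is limited). The gripper opens to 85 mm and grips with 20 to 120 N. Pads are 22 mm wide; open, the fingers measure 114 mm over their backs; the gripper's body (76 mm by 85 mm) begins 54 mm behind the grasp point. The pads swing forward as they close: fully open they stand 13 mm farther back than shut.
Start: joints at [-1.365, 0.259, 1.535, -0, 1.348, -0.203], TCP at [218.65, -504.675, 242.31] pointing down, gripper open.
Joint ranges: [-3.14, 3.14], [-0.91, 2.08], [0.19, 2.58], [-1.22, 4.36], [0.22, 2.71], [-3.12, 3.12]. Speed limits (rad/s): [2.57, 2.57, 3.14, 3.14, 3.14, 3.14].

### API

Orientations are given as a rotation vector (axis times angle).
In Python, from rig import env, cams, models gives the robot as it stands.
- The arm moves only by the shell command python3 -m jog 'ROWS' [FORCE]. ROWS is JSON, a list of rows, each a list of 7 numbers: the opening, from 0 (shut) to 1 (fully open), then the shift along the tool's x, y, z in mm, then the turn, a rotation vector about the tool's x, y, z in degrees. A call has 1 to 5 rows; each row is the pose to reach, as a shift and turn from the pose commanded when the call began, along the tool's axes at that moment; what a row does not reach only later rows make up. A row lasts 1/10 s, in which the tool goes at most 50 mm and 8.59 degrees, less where a joint would pass 70% of its speed; a pose out of reach is approached as far as the arm can. A call with a gripper value outside its range is refused whole. The fingers move at their own pace and stop on an object; FORCE is the grip in N (left out, the last holds). Time passes only in rows, so rows that repeat a pose let the fingers close. It gives the time, the measured TCP pose, the force, the opening and the grip force at its end, in the units of the state.
- env.get_state(): the state, without advancing time (a new reading comes with each control period).
- cams.get_image(name): name is "scene" or "top" or "wrist"; returns a dict with "frame" (400x640x3 uint8, red, green, blue), "z_map" (400x640 float32, mm along the optical axis (not along the pixel's ray), 0 where there is no reading), "K" (3x3 intrinsics, pixels), "origin" and "rotation" of the camera in the world; the wrist camera has in their place "mount" (4x4, takes a point from camera to tool coordinates, whose origin is the TCP and whose axes are the flange's). Camera axes: x right, y up, looking along -z (the intrinsics and any distortion apply to the point x, -y, -z); pixel columns grow to the right and rows downward; lengths in mm; the calibration is good to about 2 mm. The wrist camera is an equidistant fisheye: a pixel r from the principal point sees the ray r / f radians off the axis. A picture is of the moment at which its call begins: read the wrist's pose just before it.
- env.close_job(): hands the job in; it is judged then, once.
Trained networks look in the newest picture that a camera, given by its name, has taken for a name from the list of things; names that differ only in an ending like _2 or _b are one class to them, and where a whole thing is asked for, a point or a joint stands for the part that bears it (a point fixed in the world has none). Each returns a list of dicts, best first, with "confidence" (0 to 1); they miss things now and then, are a little off and sometimes report something else, mostly with a low value. They report only what shows in the picture. A call takes as long as a camera call.
- models.look_for(camera, query): "centre" ([column, row] in pixels, amid what is visible of it).
- models.outline_of(camera, query): "region" (400x640 bool, what is visible of it) and "centre" ([column, row] in pixels, amid what is visible of it).
- models.place_of(camera, query): "centre" ([column, row] in pixels: a listed point, or the origin of a listed thing).
The state is a dict: "time_s": time; "q": joint angles; "dq": joint speeds; "effort": joint torques, N m; "eef_pos": TCP position; "tool_rot": TCP orientation; "ft_force": force on the tool from outside, world axes, zero at the start; "torque": the same for the moment, N m; "opening": opening from 0.0 (shut) to 1.0 (fully open); "finger_force": force on a finger pad.
Only numpy, scipy, OpenCV 4.12 (cv2) and the standard library are available. Lean on these libraries where they do the work, as an engineer would, in place of code of your own. Each camera call takes 0.05 s, during which the arm holds its last target. There are 200 camera calls.

### The job

Hang the green palm sander on the bench's spring balancer: take the black knob above the red hook, pull the hook down against its spring, bring it under the top bar of the sander's yellow wire bail and let it carry the sander up until it hangs still, clear of the bench, with the hook back near the top of its stroke. Leave the orange sander standing where it is.

Things in the scene. Friction and masses are not known exactly. Their poses are not given: they have to be found in the camera images.
- hook_grip (a point): Grip point on the axis of the upright black knob (28 mm diameter, 44 mm tall) straight above the red hook's shank; 18 mm below the knob's top, 26 mm above a 44 mm steel disc under it. Knob, disc and hook are one rigid piece on a flat arm that runs off in +x, so grip from above, fingers closing along y. z up; y along the rail, within 0.12 rad of world y. It moves only along y and down.
- hook_seat (a point): Lowest point of the hook's throat, on top of the rod. Axes as hook_grip, which is at y -24, z +118 mm from here. Hook of 8 mm rod in the y-z plane: shank axis at y -24, upturned open tip axis at y +24 mm (40 mm clear between), tip top 26 mm above this point, underside 8 mm below it, support arm's underside 75 mm above.
- hook (a joint): How far the hook is pulled down, m: 0 fully up (rest), 0.118 bottom stop. Damped spring, net pull up 8 N at the top, 10.5 N at the bottom, more than the sander's weight. Fully up, hook_seat is 194 mm above the bench, clear over both bails; at 0.105 it is at 89 mm, its tip top 16 mm below a bail bar and its underside 13 mm above a sander's body.
- trolley (a joint): Place of the hook's trolley on its rail, m, growing along y of hook_grip; 0 mid-rail, stops at -0.26 and 0.26. Slides with 1.5 N friction and light damping and stays where it is left; push it by the knob. The hook can be dragged past both sanders while fully up.
- sander_green: Cordless palm sander to hang: green round body, 80 mm diameter, on a black pad 100 x 84 mm, body top 68 mm above the bench, about 0.5 kg, loose. Origin: centre of its underside, z up. A yellow wire bail (8 mm rod) arches over it in its x-z plane, 86 mm wide; its level top bar is 44 mm long, along the sander's x.
- sander_green_bail (a point): Middle of the axis of the green sander's bail top bar, 135 mm above its underside; bar underside at 131 mm, top at 139 mm. It stands within 15 mm (in x of hook_grip) of the line along which the hook travels; the bar is within 0.25 rad of square to that line.
- sander_orange: The other sander, the same in every size but orange: a bystander on the same line, at least 150 mm from the green one, to be left standing. Origin: centre of its underside; its bail's top bar is 135 mm above.

How it is judged (in metres and radians):
On the way, in this order (a step that is already met when the one before it is completed fails the run):
1. the hook is pulled down at least 70 mm against its spring (value of joint hook above 0.07 m), for 0.1 s.
2. the hook is under the green sander's bail bar: the bar's middle lies within 22 mm along the rail and 35 mm across it of the hook's seat, and not below the seat (y of sander_green_bail in the frame of hook_seat between -0.022 and 0.022 m and x of sander_green_bail in the frame of hook_seat between -0.035 and 0.035 m and z of sander_green_bail in the frame of hook_seat above -0.003 m), for 0.1 s.
At the end, for the whole second after the job is handed in: Green sander hangs by its bail in the hook (bar middle within 24 mm along and 35 mm across the rail of the seat), 30 mm or more above the bench, tilt < 0.4 rad, still; hook within 30 mm of fully up; orange sander upright within 20 mm of its place (y of sander_green_bail in the frame of hook_seat between -0.024 and 0.024 m and x of sander_green_bail in the frame of hook_seat between -0.035 and 0.035 m and z of sander_green_bail in the frame of hook_seat between -0.006 and 0.02 m and height (world z) of sander_green above 0.03 m and angle between sander_green's own z axis and vertical below 0.4 rad and value of joint hook below 0.03 m and linear speed of sander_green below 0.05 m/s and angular speed of sander_green below 0.5 rad/s and distance of sander_orange from where it was at the start of the episode below 0.02 m and angle between sander_orange's own z axis and vertical below 0.15 rad); the robot touches nothing.
It fails at once if the orange sander is pushed more than 30 mm away or tipped (distance of sander_orange from where it was at the start of the episode above 0.03 m or angle between sander_orange's own z axis and vertical above 0.35 rad).
It also fails if it takes over 46 s, if anything falls off the work surface, if the arm or the gripper's body presses on something with over 40 N, if the wrist force passes 120 N, or if a joint passes its speed limit or range.

## Working session

There is one attempt and no reset: what is moved stays moved. The work goes in short steps, Python scripts to look and compute and a shell command to move; the robot and the scene stay as the last step left them, time stands still between calls to the robot, and variables do not carry over. Pictures are saved under pics/ and viewed, at most 10 in all, crops included, and the job is handed in when it is done.

```bash
mkdir -p pics; cat > h.py <<'E'
import numpy as np, cv2
from rig import env, cams, models
from scipy.spatial.transform import Rotation as R
def world(im, px, z=None, depth=None):
    K=np.array(im["K"]); u,v=px
    d=np.array([(u-K[0,2])/K[0,0], -(v-K[1,2])/K[1,1], -1.0])
    Rm=np.array(im["rotation"]); o=np.array(im["origin"]).ravel()
    w=Rm@d
    if depth is None: depth=(z-o[2])/w[2]
    return o+w*depth
def dep(im,px,r=2):
    u,v=map(int,np.round(px)); p=im["z_map"][max(v-r,0):v+r+1,max(u-r,0):u+r+1]; p=p[p>0]
    return (np.min(p),np.median(p)) if p.size else (0,0)
E
python3 - <<'E'
from h import *
s=env.get_state(); print(s["time_s"],s["eef_pos"],s["tool_rot"])
for c in ("top","scene"):
    im=cams.get_image(c); cv2.imwrite(f"pics/{c}0.png",im["frame"][:,:,::-1])
    print(c,np.round(im["origin"]),np.round(im["rotation"],2).tolist(),np.array(im["K"])[0,0])
    for q in ("hook_grip","hook_seat","sander_green","sander_green_bail","sander_orange"):
        for r in models.place_of(c,q)[:2]:
            d=dep(im,r["centre"]); print(q,np.round(r["centre"],1),round(r["confidence"],2),d, np.round(world(im,r["centre"],depth=d[0])), [np.round(world(im,r["centre"],z=z)) for z in ({"hook_grip":[312],"hook_seat":[194],"sander_green_bail":[135]}.get(q,[0]))])
E
```

```text
0.0 [ 218.56029481 -504.14714191  241.43815157] [-3.07434341e+00 -6.37327204e-01 -1.65692631e-05]
top [ 524.   48. 1080.] [0.06, -0.11, -1.57] 467.6155850559565Traceback (most recent call last):
  File "<stdin>", line 8, in <module>
  File "h.py", line 9, in world
    if depth is None: depth=(z-o[2])/w[2]
                                     ~^^^
IndexError: invalid index to scalar variable.
```

View pics/top0.png

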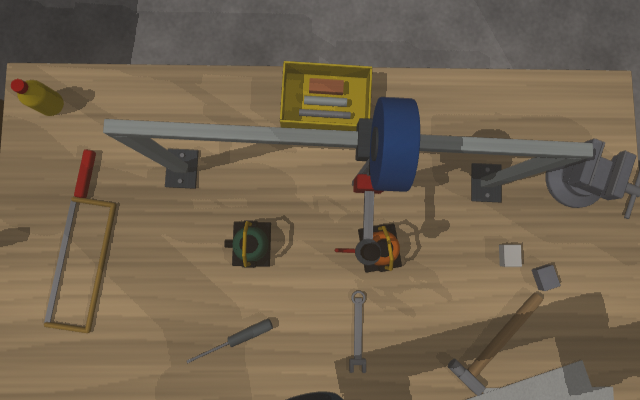

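The top picture shows the green sander at about (250,244). The orange one is at (385,250), and the knob is at (370,250), beside the orange bail. The camera rotation is a rotation vector, so I'll fix that.

```bash
sed -i 's/Rm=np.array(im\["rotation"\])/Rm=R.from_rotvec(np.array(im["rotation"])).as_matrix()/' h.py
python3 - <<'E'
from h import *
for c in ("top","scene"):
    im=cams.get_image(c); cv2.imwrite(f"pics/{c}1.png",im["frame"][:,:,::-1])
    print(c,np.round(im["origin"]),np.round(im["rotation"],2).tolist())
    for q in ("hook_grip","hook_seat","sander_green","sander_green_bail","sander_orange"):
        for r in models.place_of(c,q)[:2]:
            d=dep(im,r["centre"]); print(q,np.round(r["centre"],1),round(r["confidence"],2),np.round(world(im,r["centre"],depth=d[0])), [np.round(world(im,r["centre"],z=z)) for z in ({"hook_grip":[312],"hook_seat":[194],"sander_green_bail":[135]}.get(q,[0]))])
    if c=="top":
        # rail direction (beam top face ends)
        for p in [(110,127),(200,133),(300,138),(450,145),(590,152)]:
            print("rail",np.round(world(im,p,depth=dep(im,p)[1])))
        # green bail: yellow pixels high above bench
        hsv=cv2.cvtColor(im["frame"],cv2.COLOR_RGB2HSV)
        for x0,x1 in((225,275),(358,405)):
            P=[world(im,(u,v),depth=im["z_map"][v,u]) for v in range(215,275) for u in range(x0,x1) if im["z_map"][v,u]>0]
            P=np.array(P); m=(P[:,2]>125)&(P[:,2]<150); Q=P[m]; print(len(Q),Q.mean(0),np.ptp(Q,0),np.polyfit(Q[:,0],Q[:,1],1))
            m=(P[:,2]>330-15)&(P[:,2]<350); 
            if m.sum(): Q=P[m]; print("knob top",len(Q),Q.min(0),Q.max(0))
E
```

```text
top [ 524.   48. 1080.] [0.06, -0.11, -1.57]
hook_grip [372.1 251.1] 0.91 [513. -59. 333.] [array([513., -62., 312.])]
hook_seat [348.1 251.4] 0.68 [511. -33. 197.] [array([511., -33., 194.])]
sander_green [250.  244.7] 0.86 [523. 165.  73.] [array([523., 173.,   0.])]
sander_green_bail [243.7 244.3] 0.95 [524. 169. 142.] [array([524., 170., 135.])]
sander_orange [381.4 249.2] 0.89 [516. -74. 332.] [array([ 513., -128.,    0.])]
rail [697. 337. 391.]
rail [689. 205. 392.]
rail [682.  56. 392.]
rail [ 673. -171.  392.]
rail [ 664. -386.  392.]
136 [525.65406905 169.01742248 137.34349184] [66.19618983  8.95794878 17.01725542] [-2.55662265e-02  1.82456413e+02]
130 [ 517.21045922 -121.59785414  137.33019047] [66.74273177 16.9524656  18.29006924] [ 1.58943904e-01 -2.03805304e+02]
knob top 250 [499.08368828 -70.67461346 315.64791229] [526.1473301  -44.48858741 334.0206369 ]
scene [ 964.  244. 1021.] [0.3, 0.5, 2.07]
hook_seat [312.5 159.6] 0.78 [515. -33. 197.] [array([514., -34., 194.])]
sander_green [376.7 238.5] 0.77 [695. 198. 394.] [array([526., 169.,  -0.])]
sander_green_bail [385.8 219.1] 0.64 [533. 175. 140.] [array([530., 175., 135.])]
sander_orange [282.4 183.6] 0.95 [690.  15. 394.] [array([ 519., -129.,    0.])]
```

View pics/scene1.png

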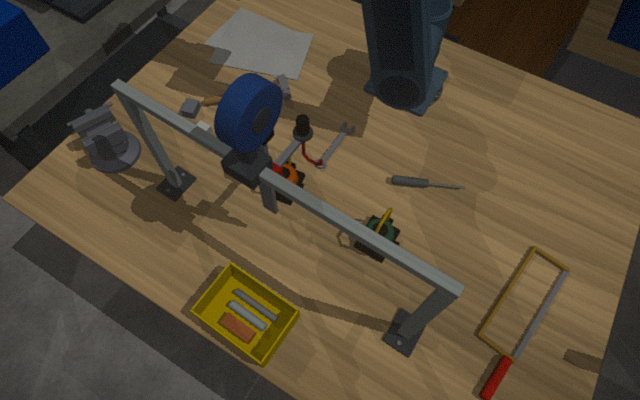

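The scene view shows the knob at (302,122), the hook at (312,160) and the green bail at (385,219). The two cameras agree:

| Item | Measured position |
|---|---|
| Knob | about (513, -58, 312) |
| Seat | (513, -34, 194) |
| Green bail | (525, 169, 135) |
| Rail yaw | -0.046 rad |

The hook's open tip faces +y, toward the green sander, so I'm moving now.

```bash
cat >> h.py <<'E'
def go(p,yaw=-0.046):
    s=env.get_state(); T=R.from_rotvec(s["tool_rot"])
    W=R.from_matrix(np.array([[np.cos(yaw),np.sin(yaw),0],[np.sin(yaw),-np.cos(yaw),0],[0,0,-1.]]))
    print("t",round(s["time_s"],2),"eef",np.round(s["eef_pos"],1),"F",np.round(s["ft_force"],1),"open",round(float(s["opening"]),3),"shift",np.round(T.inv().apply(np.array(p)-s["eef_pos"]),1),"turn",np.round(np.degrees((T.inv()*W).as_rotvec()),1))
E
python3 -m jog '[[1,36,-24,-16,0,0,5.2],[1,72,-48,-32,0,0,10.4],[1,108,-72,-48,0,0,15.6],[1,144,-96,-64,0,0,20.8],[1,180,-120,-80,0,0,26]]'
python3 -c "
from h import *
go([513,-58,380])"
```

```text
time_s: 1.2
eef_pos: [336.7, -321.5, 323.1]
tool_rot: [3.14, -0.077, 0.001]
ft_force: [-0.1, -0.7, 0.3]
opening: 1.005
finger_force: 0.0
t 1.2 eef [ 336.7 -321.5  323.1] F [-0.1 -0.7  0.3] open 1.005 shift [ 163.1 -271.8  -56.9] turn [ 0.  -0.  -0.2]
```

```bash
python3 -m jog '[[1,23,-39,-16,0,0,0],[1,46,-78,-32,0,0,0],[1,69,-117,-46,0,0,0],[1,92,-156,-57,0,0,0],[1,115,-195,-57,0,0,0]]'
python3 -m jog '[[1,24,-38,0,0,0,0],[1,48,-76,0,0,0,0],[1,48,-76,0,0,0,0],[1,48,-76,0,0,0,0]]'
python3 - <<'E'
from h import *
im=cams.get_image("wrist"); cv2.imwrite("pics/w1.png",im["frame"][:,:,::-1])
go([513,-58,307])
s=env.get_state(); T=R.from_rotvec(s["tool_rot"]); K=np.array(im["K"]);M=np.array(im["mount"])
for r in models.place_of("wrist","hook_grip")[:2]:
    u,v=r["centre"]; a=np.array([(u-K[0,2])/K[0,0],(v-K[1,2])/K[1,1]]); th=np.linalg.norm(a)
    d=np.array([np.sin(th)*a[0]/th,-np.sin(th)*a[1]/th,-np.cos(th)])
    o=T.apply(M[:3,3])+s["eef_pos"]; w=T.apply(M[:3,:3]@d); print(r["centre"],r["confidence"],o+w*(312-o[2])/w[2])
E
```

```text
time_s: 1.7
eef_pos: [461.0, -132.0, 381.4]
tool_rot: [3.139, -0.071, 0.006]
ft_force: [0.6, -1.3, 0.0]
opening: 1.001
finger_force: 0.0
time_s: 2.1
eef_pos: [511.3, -58.7, 379.0]
tool_rot: [3.141, -0.066, -0.001]
ft_force: [0.9, -0.6, -0.5]
opening: 1.001
finger_force: 0.0
t 2.15 eef [510.9 -59.7 379.1] F [ 0.2 -0.   0.2] open 1.001 shift [ 2.1 -1.8 72.1] turn [0.  0.  0.1]
```

View pics/w1.png

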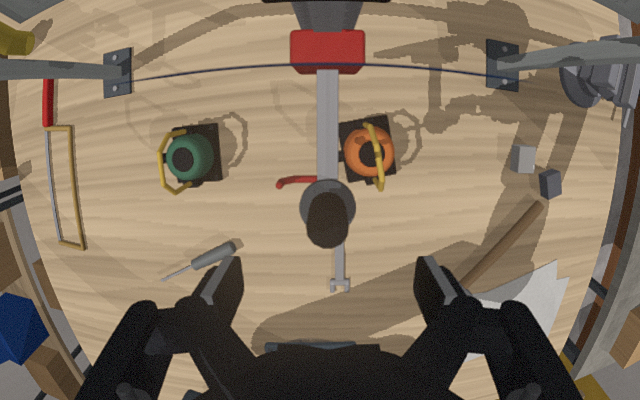

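The wrist view shows the knob at (327,218), midway between the fingertips at columns 240 and 415. The orange and green sanders are off to either side. Next is the descent and grip.

```bash
python3 -m jog '[[1,2,-2,36,0,0,0],[1,2,-2,60,0,0,0],[1,2,-2,72,0,0,0],[1,2,-2,72,0,0,0]]'
python3 -m jog '[[0.6,0,0,0,0,0,0],[0.25,0,0,0,0,0,0],[0,0,0,0,0,0,0],[0,0,0,0,0,0,0],[0,0,0,0,0,0,0]]' 60
python3 -c "
from h import *
go([524,120,307])"
```

```text
time_s: 2.6
eef_pos: [512.0, -58.7, 306.0]
tool_rot: [-3.14, 0.074, 0.005]
ft_force: [-0.6, 0.0, 0.3]
opening: 1.004
finger_force: 0.0
time_s: 3.1
eef_pos: [513.6, -57.9, 308.4]
tool_rot: [3.14, -0.071, 0.003]
ft_force: [-0.8, -1.6, 4.4]
opening: 0.312
finger_force: 58.8
t 3.1 eef [513.6 -57.9 308.4] F [-0.8 -1.6  4.4] open 0.312 shift [   2.4 -178.1    1.2] turn [ 0.  -0.1  0.1]
```

```bash
python3 -m jog '[[0,0,-15,0,0,0,0],[0,0,-30,0,0,0,0],[0,0,-45,0,0,0,0],[0,0,-60,0,0,0,0],[0,0,-75,0,0,0,0]]'
python3 -m jog '[[0,0,-20,0,0,0,0],[0,0,-40,0,0,0,0],[0,0,-60,0,0,0,0],[0,0,-76,0,0,0,0],[0,0,-76,0,0,0,0]]'
python3 - <<'E'
from h import *
go([520,94,200])
im=cams.get_image("top"); cv2.imwrite("pics/t2.png",cv2.resize(im["frame"][180:300,200:420,::-1],None,fx=3,fy=3))
for q,z in (("hook_grip",312),("hook_seat",194),("sander_green_bail",135)):
    for r in models.place_of("top",q)[:1]: print(q,r["confidence"],np.round(world(im,r["centre"],z=z),1))
E
```

```text
time_s: 3.6
eef_pos: [516.8, 17.4, 308.3]
tool_rot: [3.139, -0.071, 0.002]
ft_force: [-2.2, -2.6, 5.5]
opening: 0.314
finger_force: 59.1
time_s: 4.1
eef_pos: [520.1, 95.5, 308.3]
tool_rot: [-3.14, 0.067, -0.003]
ft_force: [-2.2, 0.7, 6.0]
opening: 0.312
finger_force: 59.5
t 4.1 eef [520.1  95.5 308.3] F [-2.2  0.7  6. ] open 0.312 shift [ -0.2   1.7 108.3] turn [-0.1 -0.1  0.2]
```

```bash
python3 -m jog '[[0,0,0,20,0,0,0],[0,0,0,40,0,0,0],[0,0,0,60,0,0,0],[0,0,0,80,0,0,0],[0,0,0,95,0,0,0]]' 90
python3 -m jog '[[0,0,0,8,0,0,0],[0,0,0,11,0,0,0],[0,0,0,11,0,0,0]]'
python3 - <<'E'
from h import *
go([520,144,205])
for c in ("scene","wrist"):
    im=cams.get_image(c); cv2.imwrite(f"pics/{c}3.png",im["frame"][:,:,::-1])
    for q,z in (("hook_seat",89),("sander_green_bail",135)):
        for r in models.place_of(c,q)[:1]: print(c,q,r["confidence"],np.round(r["centre"]),np.round(world(im,r["centre"],z=z),1) if c=="scene" else "")
    if c=="scene": cv2.imwrite("pics/s3.png",cv2.resize(im["frame"][100:280,260:460,::-1],None,fx=3,fy=3))
E
```

```text
time_s: 4.8
eef_pos: [520.1, 93.9, 213.3]
tool_rot: [-3.14, 0.07, -0.003]
ft_force: [-4.3, 2.6, 14.2]
opening: 0.305
finger_force: 87.7
time_s: 5.1
eef_pos: [520.1, 93.8, 202.2]
tool_rot: [-3.14, 0.07, -0.001]
ft_force: [-2.9, 2.0, 9.6]
opening: 0.306
finger_force: 87.7
t 5.1 eef [520.1  93.8 202.2] F [-2.9  2.   9.6] open 0.306 shift [ -2.3 -50.2  -2.8] turn [-0.  -0.   0.1]
scene hook_seat 0.66 [361. 214.] [528.1 114.8  89. ]
scene sander_green_bail 0.67 [388. 221.] [531.8 181.3 135. ]
wrist hook_seat 0.76 [299. 200.] 
wrist sander_green_bail 0.68 [221. 216.]
```

View pics/s3.png

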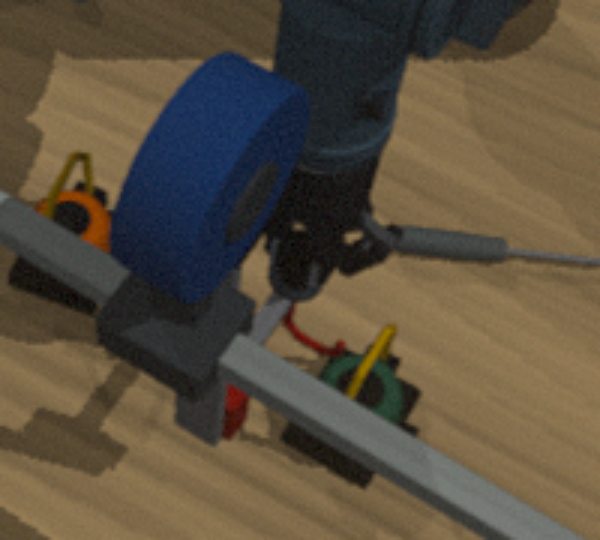

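View pics/wrist3.png

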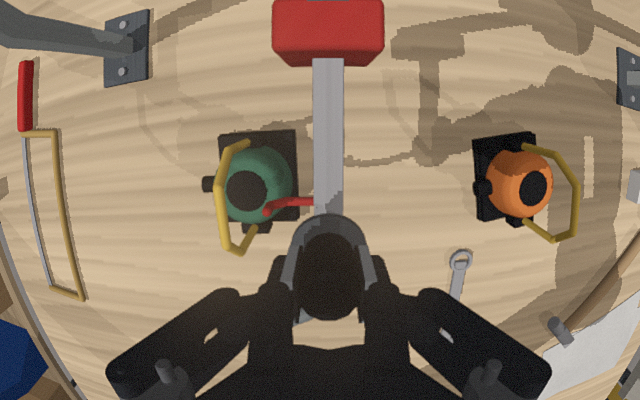

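The scene crop shows the hook pulled down, with its tip just short of the yellow bail. The wrist view agrees: the tip at (266,211) is inside the green body outline, and the bail bar at (221,200) is still ahead of it. Both sanders are upright. The bar is 51 mm further along the rail.

```bash
python3 -m jog '[[0,0,-10,0,0,0,0],[0,0,-20,0,0,0,0],[0,0,-30,0,0,0,0],[0,0,-40,0,0,0,0],[0,0,-51,0,0,0,0]]'
python3 -m jog '[[0,0,0,0,0,0,0],[0,0,0,0,0,0,0]]'
python3 - <<'E'
from h import *
go([520,145,308])
for c in ("scene","wrist"):
    im=cams.get_image(c); cv2.imwrite(f"pics/{c}4.png",im["frame"][:,:,::-1])
    for q,z in (("hook_seat",89),("sander_green_bail",135)):
        for r in models.place_of(c,q)[:1]: print(c,q,r["confidence"],np.round(r["centre"]),np.round(world(im,r["centre"],z=z),1) if c=="scene" else "")
    if c=="scene": a=cv2.resize(im["frame"][150:270,330:440,::-1],(366,400))
cv2.imwrite("pics/c4.png",np.hstack([a,im["frame"][50:350,150:450,::-1].repeat(1,0) if 0 else cv2.resize(im["frame"][50:350,150:450,::-1],(400,400))]))
E
```

```text
time_s: 5.9
eef_pos: [522.2, 144.2, 202.7]
tool_rot: [3.14, -0.07, 0.001]
ft_force: [-4.4, -1.8, 9.8]
opening: 0.304
finger_force: 88.0
time_s: 6.1
eef_pos: [522.2, 145.2, 202.8]
tool_rot: [-3.14, 0.069, -0.002]
ft_force: [-2.6, 2.0, 9.2]
opening: 0.311
finger_force: 88.2
t 6.1 eef [522.2 145.2 202.8] F [-2.6  2.   9.2] open 0.311 shift [  -2.1    0.2 -105.2] turn [-0.1 -0.1  0.1]
scene hook_seat 0.92 [385. 226.] [523.6 177.6  89. ]
scene sander_green_bail 0.72 [388. 218.] [524.4 176.5 135. ]
wrist hook_seat 0.61 [300. 201.] 
wrist sander_green_bail 0.83 [291. 215.]
```

View pics/c4.png

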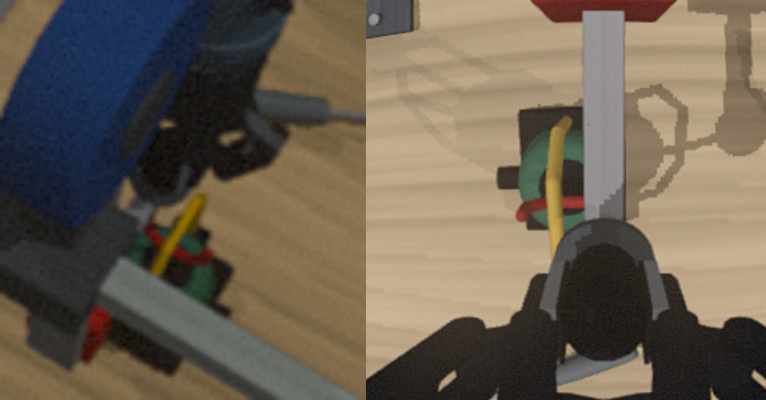

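The bar crosses over the hook between the shank and the tip in both views, so I'm raising it slowly.

```bash
python3 -m jog '[[0,0,0,-8,0,0,0],[0,0,0,-16,0,0,0],[0,0,0,-24,0,0,0],[0,0,0,-32,0,0,0],[0,0,0,-38,0,0,0]]'
python3 -m jog '[[0,0,0,-5,0,0,0],[0,0,0,-10,0,0,0],[0,0,0,-16,0,0,0],[0,0,0,-22,0,0,0],[0,0,0,-28,0,0,0]]'
python3 -m jog '[[0,0,0,-7,0,0,0],[0,0,0,-14,0,0,0],[0,0,0,-21,0,0,0],[0,0,0,-28,0,0,0],[0,0,0,-33,0,0,0]]'
python3 - <<'E'
from h import *
go([522,145,308])
for c in ("scene","wrist"):
    im=cams.get_image(c)
    if c=="scene": a=cv2.resize(im["frame"][150:270,330:440,::-1],(366,400))
cv2.imwrite("pics/c5.png",np.hstack([a,cv2.resize(im["frame"][50:350,150:450,::-1],(400,400))]))
E
```

```text
time_s: 6.9
eef_pos: [522.2, 144.8, 241.0]
tool_rot: [-3.14, 0.07, -0.002]
ft_force: [-3.0, 1.6, 8.1]
opening: 0.303
finger_force: 88.2
time_s: 7.4
eef_pos: [522.1, 144.3, 267.6]
tool_rot: [-3.141, 0.07, 0.001]
ft_force: [-2.0, 1.6, 2.2]
opening: 0.303
finger_force: 88.2
time_s: 7.9
eef_pos: [522.1, 144.1, 301.0]
tool_rot: [-3.141, 0.071, 0.0]
ft_force: [-3.1, 1.4, 2.2]
opening: 0.301
finger_force: 88.3
t 7.9 eef [522.1 144.1 301. ] F [-3.1  1.4  2.2] open 0.301 shift [-0.2 -0.9 -7. ] turn [-0.   0.   0.1]
```

View pics/c5.png

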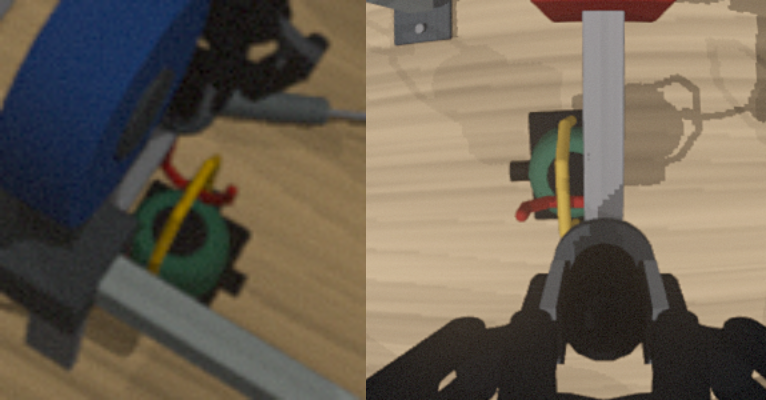

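The sander is hanging in the hook and the load has dropped by its weight (force now about 2 N). I'll raise the last few millimetres, let it settle, release and retreat upward.

```bash
python3 -m jog '[[0,0,0,-3,0,0,0],[0,0,0,-6,0,0,0],[0,0,0,-6,0,0,0],[0,0,0,-6,0,0,0],[0,0,0,-6,0,0,0]]' 
python3 -m jog '[[0,0,0,0,0,0,0],[0.35,0,0,0,0,0,0],[0.4,0,0,0,0,0,0],[0.6,0,0,0,0,0,0],[1,0,0,0,0,0,0]]' 30
python3 -m jog '[[1,0,0,0,0,0,0],[1,0,0,0,0,0,0],[1,0,0,0,0,0,0],[1,0,0,-15,0,0,0],[1,0,0,-35,0,0,0]]'
python3 -m jog '[[1,0,0,-20,0,0,0],[1,0,0,-50,0,0,0],[1,-40,0,-70,0,0,0],[1,-80,0,-70,0,0,0],[1,-110,0,-70,0,0,0]]'
python3 -m jog '[[1,-40,0,0,0,0,0],[1,-80,0,0,0,0,0],[1,-80,0,0,0,0,0],[1,-80,0,0,0,0,0],[1,-80,0,0,0,0,0]]'
python3 - <<'E'
from h import *
for k in range(8):
    im=cams.get_image("top")
    if k in(0,3,7):
      for q,z in (("hook_grip",310),("hook_seat",192),("sander_green_bail",198),("sander_orange",0)):
        for r in models.place_of("top",q)[:1]: print(q,round(r["confidence"],2),np.round(world(im,r["centre"],z=z),1),np.round(world(im,r["centre"],depth=dep(im,r["centre"])[0])))
sc=cams.get_image("scene")
cv2.imwrite("pics/c6.png",np.hstack([cv2.resize(im["frame"][180:300,190:290,::-1],(333,400)),cv2.resize(sc["frame"][140:280,260:420,::-1],(457,400))]))
go([0,0,0])
E
```

```text
time_s: 8.5
eef_pos: [522.2, 144.1, 306.1]
tool_rot: [3.141, -0.071, -0.001]
ft_force: [-3.4, 1.8, 3.7]
opening: 0.304
finger_force: 88.4
time_s: 9.0
eef_pos: [522.6, 143.9, 306.2]
tool_rot: [3.141, -0.071, 0.0]
ft_force: [0.7, 0.1, 0.5]
opening: 0.726
finger_force: 0.0
time_s: 9.5
eef_pos: [521.7, 144.0, 340.6]
tool_rot: [3.141, -0.071, -0.004]
ft_force: [0.2, -0.3, 0.5]
opening: 1.0
finger_force: 0.0
time_s: 10.0
eef_pos: [410.9, 149.1, 412.2]
tool_rot: [-3.141, 0.071, -0.003]
ft_force: [0.8, 0.5, 1.1]
opening: 1.002
finger_force: 0.0
time_s: 10.5
eef_pos: [333.2, 152.6, 411.4]
tool_rot: [3.141, -0.071, 0.001]
ft_force: [0.2, 0.6, -0.5]
opening: 0.999
finger_force: 0.0
hook_grip 0.92 [521.9 142.4 310. ] [522. 140. 333.]
hook_seat 0.77 [522.5 174.  192. ] [523. 154. 332.]
sander_green_bail 0.97 [526.  174.3 198. ] [526. 155. 333.]
sander_orange 0.6 [ 517.3 -128.6    0. ] [ 518. -117.   72.]
hook_grip 0.75 [525.3 142.8 310. ] [525. 140. 333.]
sander_green_bail 0.56 [523.8 173.4 198. ] [524. 154. 334.]
sander_orange 0.52 [515.3 175.7   0. ] [518. 136. 333.]
hook_seat 0.84 [523.8 169.9 192. ] [524. 151. 333.]
sander_green_bail 0.75 [525.3 175.3 198. ] [525. 156. 333.]
sander_orange 0.93 [ 515.2 -124.4    0. ] [ 516. -113.   71.]
t 11.55 eef [332.5 152.6 411.3] F [-0.2  1.1  0.5] open 1.002 shift [-325.3  167.4  411.3] turn [-0.  -0.   0.1]
```

View pics/c6.png

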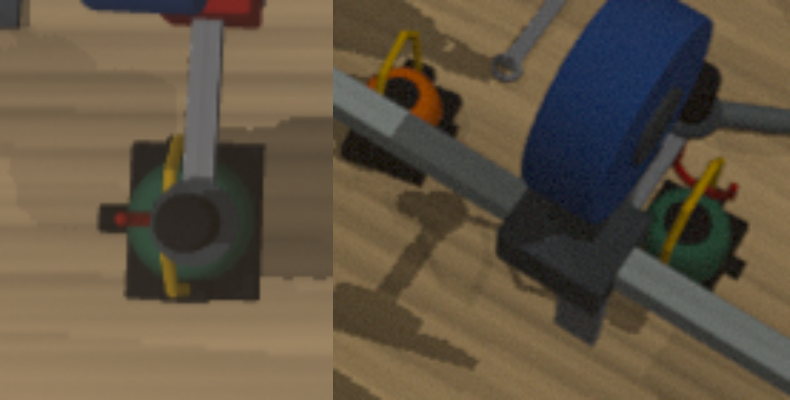

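In both views the sander hangs in the hook. The knob top reads 333 mm, the same as at the start, so the hook is fully up. The orange sander hasn't moved. I'll wait a bit and check that the swing has died down.

```bash
for i in 1 2 3 4 5 6 7 8 9 10 11 12; do python3 -m jog '[[1,0,0,0,0,0,0],[1,0,0,0,0,0,0],[1,0,0,0,0,0,0],[1,0,0,0,0,0,0],[1,0,0,0,0,0,0]]' >/dev/null; done
python3 - <<'E'
from h import *
c=[]
for k in range(16):
    im=cams.get_image("top"); z=im["z_map"][195:295,200:290]; 
    m=(z>930)&(z<1000); v,u=np.nonzero(m)   # sander body height band
    c.append([u.mean(),v.mean(),m.sum(),np.median(z[m])])
c=np.array(c); print(np.round(c,2)); print(env.get_state()["time_s"])
E
```

```text
[[  47.42   52.89 1137.    973.48]
 [  47.39   52.88 1138.    974.8 ]
 [  47.34   52.91 1134.    971.87]
 [  47.28   52.79 1128.    972.05]
 [  47.31   52.78 1139.    974.03]
 [  47.33   52.81 1137.    974.26]
 [  47.32   52.91 1133.    972.91]
 [  47.33   52.88 1138.    973.63]
 [  47.34   52.89 1136.    972.66]
 [  47.38   52.89 1136.    973.33]
 [  47.29   52.9  1136.    972.29]
 [  47.31   52.85 1135.    972.98]
 [  47.29   52.91 1131.    972.38]
 [  47.42   52.79 1143.    974.38]
 [  47.38   52.83 1141.    973.49]
 [  47.37   52.82 1138.    972.25]]
18.35
```

It's still, with the pad about 60 mm up, so I'm handing the job in.

```bash
python3 -c "
from rig import env
print(env.close_job())"
```

```text
the job is handed in; nothing more can be done
None
```

I handed the job in at about 18 s: the green sander hangs still in the hook, which is back fully up, the orange sander is where it was and the arm is clear; no verdict came back.

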